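# Eject the drive tray of an opened laptop by its hidden edge key

## Task

With a fingertip, press the sprung rail along the rear edge of the opened laptop base in lightly and feel along it to the hidden notch. Then push the eject key inside the notch fully home, so that the drive tray slides out of the laptop's side, and back away. Grasp and lift nothing, do not push or pull the tray itself, and leave the screwdriver, the dish and the jar where they are.

Things in the scene. Friction and masses are not known exactly. Their poses are not given: they have to be found in the camera images.
- laptop: opened black laptop base, screen off, green board showing, fixed. 236 mm deep (x), 390 mm wide (y), shell top 36 mm above the bench, parts on it to 45 mm. Origin at bench level under its middle, z up; own +x points to the rear edge (away from the robot), +y to its left side. Hinge housings at the rear edge's two ends, 90 to 195 mm from the middle, stand out to x = 130 mm, 45 mm high
- edge (a point): point fixed to the laptop, at x = 121 mm, y = 0, 25 mm up: middle of the edge between the housings and level with the outer face of the resting rail; axes as the laptop's. The grey rail runs 90 mm either way along y, 14 to 36 mm above the bench. It has one notch: a gap 50 mm wide, open to top and rear, its middle anywhere within 45 mm of this point along y, not reported
- rail (a joint): how far the sprung rail is pushed in (laptop's -x), m: 0 at rest, 0.005 at its stop; starts to move at about 2 N, 7 N at the stop, springs back, and moves as one piece on both sides of the notch. Dark port patches on its face are flat. The bench beyond it is free
- key (a joint): how far the eject key is pushed in (laptop's -x), m: 0 as found, 0.008 fully home. A grey block 46 mm wide, 15 to 35 mm above the bench, filling the back of the notch, its face 10 mm behind the rail's resting face, so pressing the rail cannot reach it. Moves against about 4 to 8 N and stays where pushed
- tray (a joint): how far the steel drive tray (grey front plate 76 by 16 mm) is out of the laptop's left side (+y), m: 0 flush, 0.024 fully out; geared to the key, 3 mm per 1 mm. Front plate centred at laptop x = -30 mm, y = 195 mm, 23 mm above the bench
- screwdriver: loose screwdriver lying on the bench to the left of the laptop (bystander), along its own x, about 200 mm long
- dish: loose open aluminium parts dish 100 by 80 by 25 mm to the right of the laptop (bystander), origin under its middle
- jar: loose small jar with a steel cap, 48 mm across, 50 mm high, standing on the bench off the rear right corner of the laptop (bystander), origin under its middle

How it is judged:
By the outcome, as a careful person would: the job done as asked, in the order asked, and still so for the second after the job is handed in, with the robot touching nothing.
It also fails if it takes over 48 s, if anything falls off the work surface, if the arm or the gripper's body presses on something with over 40 N, if the wrist force passes 120 N, or if a joint passes its speed limit or range.

## Robot

A 7-joint arm with a two-finger parallel gripper is mounted at the origin on the work surface. World frame = base frame: x ahead of the robot, y to its left, z up, the work surface at z = 0. Lengths are in mm, angles in rad, forces in N, time in s.
With the tool pointing down it reaches from about 400 to 875 mm from the base axis. Payload 4.4 kg.
Tool frame: the origin (TCP) lies between the finger pads; the fingertips stand 11 mm ahead of it and the grasp point (between the pads) lies 8 mm behind it; y points along the fingers, x is the direction in which the jaws open and shut, and the axes are right-handed (so a half turn about y gives the same grasp; the last joint's range is limited). The gripper opens to 85 mm and grips with 20 to 120 N. Pads are 22 mm wide; open, the fingers measure 114 mm over their backs; the gripper's body (76 mm by 85 mm) begins 54 mm behind the grasp point. The pads swing forward as they close: fully open they stand 13 mm farther back than shut.
Start: joints at [-0.066, 0.628, 0.038, 1.517, -0.027, 0.996, -0.02], TCP at [650.014, 0.027, 242.313] pointing down, gripper open.
Joint ranges: [-3.06, 3.06], [-0.37, 2.12], [-1.25, 1.32], [0.18, 2.47], [-1.1, 4.24], [0.23, 1.98], [-2.94, 2.94]. Speed limits (rad/s): [2.57, 2.57, 3.14, 3.14, 3.14, 3.14, 3.14].

## Interface

Orientations are given as [roll, pitch, yaw] about the fixed x, y, z axes, in that order (R = Rz(yaw) Ry(pitch) Rx(roll)).
In Python, from cell import * gives the robot as it stands.
- The arm moves only by the shell command python3 -m jog 'ROWS'. ROWS is JSON, a list of rows, each an object of numbers: "x", "y", "z": the shift along the tool's x, y, z in mm; "ax", "ay", "az": the turn, a rotation vector about the tool's x, y, z in rad; "grip": the finger opening in mm, from 0 to 85.4. In form: [{"x": .., "y": .., "z": .., "ax": .., "ay": .., "az": .., "grip": ..}, ...]. A call has 1 to 5 rows; each row is the pose to reach, as a shift and turn from the pose commanded when the call began, along the tool's axes at that moment; what a row does not reach only later rows make up. A row lasts 1/10 s, in which the tool goes at most 50 mm and 8.59 degrees, less where a joint would pass 70% of its speed; a pose out of reach is approached as far as the arm can. A call with a gripper value outside its range is refused whole. The fingers move at their own pace and stop on an object; the grip force is fixed at half the most. Time passes only in rows, so rows that repeat a pose let the fingers close. It gives the time, the measured TCP pose, the force and the opening at its end, in the units of the state.
- read_state(): the state, without advancing time (a new reading comes with each control period).
- get_image(name): name is "scene" or "side" or "wrist"; returns a dict with "color" (384x512x3 uint8, red, green, blue), "vfov" (degrees; the focal length in pixels is half the picture's height over the tangent of half this angle, whatever the lens; pixels are square), "cx", "cy" (the principal point, pixels), "camera_from_world" (4x4, takes a point from world to camera coordinates). Camera axes: x right, y down, z forward; pixel columns grow to the right and rows downward; lengths in mm; the calibration is good to about 2 mm. A picture is of the moment at which its call begins. There is no depth.
- finish_job(): hands the job in, once; it reports no verdict.
The state is a dict: "clock": time; "qpos": joint angles; "qd": joint speeds; "tau": joint torques, N m; "eef_pos": TCP position; "tool_rot": TCP orientation; "force": force on the tool from outside, world axes, zero at the start; "torque": the same for the moment, N m; "width": finger opening in mm.
Only numpy, scipy, OpenCV 4.12 (cv2) and the standard library are available. Lean on these libraries where they do the work, as an engineer would, in place of code of your own. Each camera call takes 0.05 s, during which the arm holds its last target.

## Working session

There is one attempt and no reset: what is moved stays moved. The work goes in short steps, Python scripts to look and compute and a shell command to move; the robot and the scene stay as the last step left them, time stands still between calls to the robot, and variables do not carry over. Pictures are saved under pics/ and viewed, and the job is handed in when it is done.

```bash
ls; mkdir -p pics
python3 - <<'E'
from cell import *
import cv2
s=read_state(); print(s)
for n in ["scene","side","wrist"]:
    d=get_image(n); cv2.imwrite(f"pics/{n}0.png",d["color"][:,:,::-1]); print(n,d["vfov"],d["cx"],d["cy"],d["camera_from_world"].round(3).tolist() if hasattr(d["camera_from_world"],'round') else d["camera_from_world"])
E
```

```text
pics
{'clock': 0.0, 'qpos': array([-0.06581022,  0.62935516,  0.03844044,  1.51837962, -0.02701332,
        0.99630143, -0.02000021]), 'qd': array([-0.00065692, -0.00111818, -0.0009984 , -0.00050792,  0.00041477,
        0.00081474,  0.00010088]), 'tau': array([-1.11932164e-03, -5.63405585e+01,  1.22606792e+00, -1.93450052e+01,
        1.09587883e-02,  1.05136272e-02, -8.84369996e-06]), 'eef_pos': array([6.49387185e+02, 4.01085380e-02, 2.41379471e+02]), 'tool_rot': array([-1.57081049e+00,  1.92564378e-03,  3.70076704e-06]), 'force': array([-0.61260222,  0.82279916, -0.94002966]), 'torque': array([-0.00535266, -0.02206695,  0.00569028]), 'width': 85.2495662265332}
scene 42.547329465267836 255.82513763450353 187.30505096982466 [[-0.628, 0.778, 0.008, 329.681], [0.394, 0.327, -0.859, -164.38], [-0.671, -0.536, -0.512, 1855.051], [0.0, 0.0, 0.0, 1.0]]
side 46.99376024834834 255.16172914281526 188.20706323418776 [[-0.907, -0.421, 0.024, 502.406], [-0.218, 0.418, -0.882, 155.747], [0.361, -0.805, -0.471, 1208.987], [0.0, 0.0, 0.0, 1.0]]
wrist 60.39492621432968 260.1417752851671 195.82135850621543 [[1.0, -0.0, -0.002, -649.001], [0.0, -0.965, 0.262, -32.858], [-0.002, -0.262, -0.965, 379.104], [0.0, 0.0, 0.0, 1.0]]
```

View pics/scene0.png

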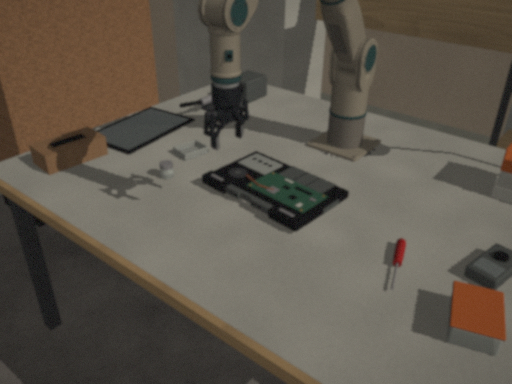

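View pics/side0.png

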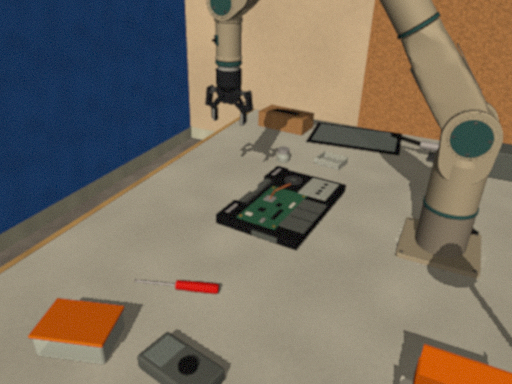

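View pics/wrist0.png

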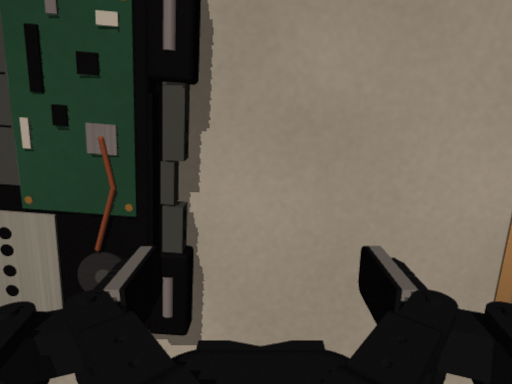

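The wrist view shows the rear edge. The housings end near rows 83 and 248, the rail is at columns 162–188, and there's a set-back grey block (the notch and key) at about (169, 183).

```bash
cat > h.py <<'E'
from cell import *
import numpy as np, cv2
def back(d,uv,z):
    f=d["color"].shape[0]/2/np.tan(np.radians(d["vfov"]/2))
    M=np.array(d["camera_from_world"]);R=M[:3,:3];t=M[:3,3]
    c=-R.T@t; r=R.T@np.array([(uv[0]-d["cx"])/f,(uv[1]-d["cy"])/f,1])
    return c+r*(z-c[2])/r[2]
def proj(d,p):
    f=d["color"].shape[0]/2/np.tan(np.radians(d["vfov"]/2))
    M=np.array(d["camera_from_world"]);q=M[:3,:3]@p+M[:3,3]
    return d["cx"]+f*q[0]/q[2],d["cy"]+f*q[1]/q[2]
E
python3 - <<'E'
import cv2
from h import *
im=cv2.imread("pics/wrist0.png")
im=cv2.convertScaleAbs(im,alpha=1.8,beta=25)
c=im[0:350,100:260]; cv2.imwrite("pics/w_crop.png",cv2.resize(c[60:345],None,fx=2.1,fy=2.1,interpolation=cv2.INTER_CUBIC))
im=cv2.imread("pics/scene0.png"); c=im[140:240,190:360]; cv2.imwrite("pics/s_crop.png",cv2.resize(cv2.convertScaleAbs(c,alpha=1.5,beta=20),None,fx=4.5,fy=4.5,interpolation=cv2.INTER_CUBIC))
E
```

```text
(no output)
```

View pics/w_crop.png

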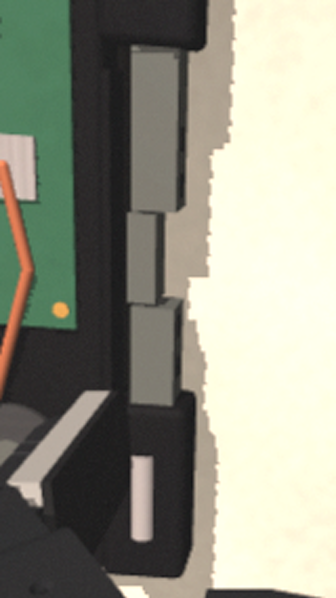

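View pics/s_crop.png

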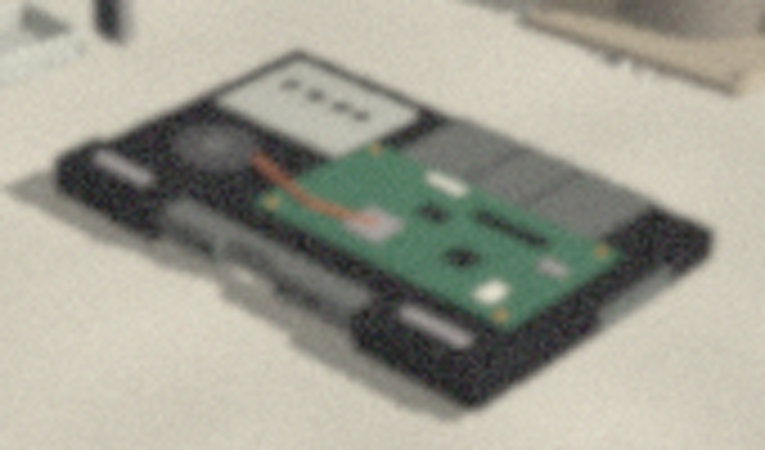

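Run:
```python
from h import *
d=get_image("wrist")
print("cam",-np.array(d["camera_from_world"])[:3,:3].T@np.array(d["camera_from_world"])[:3,3])
for n,x,y,z in [("rail up",180,55,36),("notch up",178,210,36),("notch lo",181,302,36),("rail low",174,403,36),("key up R",164,213,35),("key lo R",160,302,35),("hous R bottom out",184,577,45),("hous R inner out",194,400,45),("hous L inner out",206,42,45),]:
    print(n,back(d,(100+x/2.1,60+y/2.1),z).round(1))
for n in ["scene","side"]:
    d=get_image(n)
    cv2.imwrite(f"pics/{n}1.png",d["color"][:,:,::-1])
d=get_image("scene")
for n,x,y,z in [("RRcorner",62,170,45),("LRcorner",470,385,45),("LF",710,235,36),("RF",298,52,36)]:
    print(n,back(d,(190+x/4.5,140+y/4.5),z).round(1))
```

```text
cam [649.72969801  67.42235125 373.45410677]
rail up [576.9  86.3  36. ]
notch up [571.6  14.   36. ]
notch lo [570.3 -33.   36. ]
rail low [563.3 -88.8  36. ]
key up R [564.4  12.4  35. ]
key lo R [559.3 -33.3  35. ]
hous R bottom out [ 564.7 -189.5   45. ]
hous R inner out [576.  -82.9  45. ]
hous L inner out [590.8  91.3  45. ]
RRcorner [ 577.5 -166.3   45. ]
LRcorner [608.7 199.2  45. ]
LF [353.4 216.4  36. ]
RF [ 317.9 -165.8   36. ]
```

```bash
python3 - <<'E'
from h import *
d=get_image("scene")
for n,u,v,z in [("jar top",166,163,50),("jar base",168,177,0),("dish",190,150,12)]: print(n,back(d,(u,v),z).round(0))
d=get_image("side")
for n,u,v,z in [("jar top",284,150,50),("jar base",284,160,0)]: print(n,back(d,(u,v),z).round(0))
E
python3 -m jog '[{"ay":0.15,"grip":0},{"ay":0.3,"grip":0},{"ay":0.45,"grip":0},{"ay":0.6,"grip":0},{"ay":0.74,"grip":0}]'
python3 -m jog '[{"ay":0.15,"grip":0},{"ay":0.3,"grip":0},{"ay":0.45,"grip":0},{"ay":0.6,"grip":0},{"ay":0.74,"grip":0}]'
python3 -m jog '[{"ay":0.15,"grip":0},{"ay":0.17,"grip":0},{"ay":0.17,"grip":0}]'
python3 - <<'E'
from h import *
d=get_image("wrist"); cv2.imwrite("pics/wrist1.png",d["color"][:,:,::-1])
print(np.array(d["camera_from_world"]).round(3)); s=read_state();print(s["eef_pos"],s["tool_rot"],s["force"],s["width"],s["clock"],s["qpos"])
E
```

```text
jar top [ 592. -322.   50.]
jar base [ 593. -317.    0.]
dish [ 423. -386.   12.]
jar top [ 579. -305.   50.]
jar base [ 584. -325.    0.]
[[ 1.00000e+00 -0.00000e+00 -0.00000e+00 -6.49880e+02]
 [-0.00000e+00 -9.65000e-01  2.62000e-01 -3.27690e+01]
 [-0.00000e+00 -2.62000e-01 -9.65000e-01  3.78858e+02]
 [ 0.00000e+00  0.00000e+00  0.00000e+00  1.00000e+00]]
[ 6.49977406e+02 -1.16096616e-02  2.42259730e+02] [-1.57080056e+00  9.65698411e-05 -6.60910809e-05] [ 0.58393489 -0.22594104  1.42683374] 85.6882557556815 0.5 [-0.06577621  0.62845276  0.03852365  1.5174621  -0.0269745   0.99629341
 -0.02001061]$[0]: bad value
$[0]: bad value
$[0]: bad value
```

```bash
python3 -m jog '[{"x":0,"y":0,"z":0,"ax":0,"ay":0.14,"az":0,"grip":0},{"x":0,"y":0,"z":0,"ax":0,"ay":0.28,"az":0,"grip":0},{"x":0,"y":0,"z":0,"ax":0,"ay":0.42,"az":0,"grip":0},{"x":0,"y":0,"z":0,"ax":0,"ay":0.56,"az":0,"grip":0},{"x":0,"y":0,"z":0,"ax":0,"ay":0.7,"az":0,"grip":0}]'
```

```text
clock: 1.0
eef_pos: [650.0, 0.1, 242.4]
tool_rot: [-1.571, -0.0, -0.706]
force: [-0.8, 0.1, 0.0]
width: 12.5
```

```bash
python3 -m jog '[{"x":0,"y":0,"z":0,"ax":0,"ay":0.14,"az":0,"grip":0},{"x":0,"y":0,"z":0,"ax":0,"ay":0.28,"az":0,"grip":0},{"x":0,"y":0,"z":0,"ax":0,"ay":0.42,"az":0,"grip":0},{"x":0,"y":0,"z":0,"ax":0,"ay":0.56,"az":0,"grip":0},{"x":0,"y":0,"z":0,"ax":0,"ay":0.7,"az":0,"grip":0}]'
python3 -m jog '[{"x":0,"y":0,"z":0,"ax":0,"ay":0.14,"az":0,"grip":0},{"x":0,"y":0,"z":0,"ax":0,"ay":0.25,"az":0,"grip":0},{"x":0,"y":0,"z":0,"ax":0,"ay":0.25,"az":0,"grip":0}]'
python3 - <<'E'
from h import *
d=get_image("wrist"); cv2.imwrite("pics/wrist1.png",cv2.convertScaleAbs(d["color"][:,:,::-1],alpha=1.6,beta=20))
print(np.array(d["camera_from_world"]).round(3)); s=read_state();print(s["eef_pos"],s["tool_rot"],s["force"],s["width"],s["clock"],s["qpos"])
E
```

```text
clock: 1.5
eef_pos: [650.0, 0.2, 242.4]
tool_rot: [-1.571, 0.0, -1.406]
force: [-0.4, -0.3, -0.4]
width: -0.2
clock: 1.8
eef_pos: [650.0, 0.3, 242.2]
tool_rot: [-1.571, -0.0, -1.65]
force: [-0.6, 0.6, -0.4]
width: -0.5
[[-7.90000e-02 -9.97000e-01  0.00000e+00  5.30100e+01]
 [-9.62000e-01  7.70000e-02  2.62000e-01  5.90971e+02]
 [-2.62000e-01  2.10000e-02 -9.65000e-01  5.48264e+02]
 [ 0.00000e+00  0.00000e+00  0.00000e+00  1.00000e+00]]
[6.50005162e+02 2.77343100e-01 2.42214150e+02] [-1.57091102e+00 -2.17248070e-04 -1.64740455e+00] [0.0680563  0.75415948 0.07388489] 0.24086588733405642 1.85 [-0.32425312  0.67438535  0.49312308  1.52594187 -0.35164347  1.03050734
 -1.38766573]
```

View pics/wrist1.png

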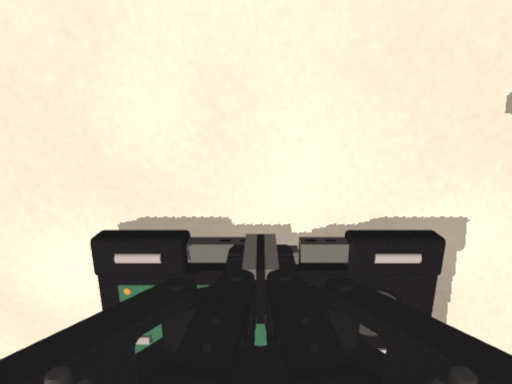

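Housings run from columns 93–190 and 345–441, and the rail from 188–348 with its top outer edge at row ~239. The notch's right edge is at column ~299, and the left edge is hidden behind the fingers.

Run:
```python
from h import *
d=get_image("wrist")
im=d["color"][:,:,::-1]; cv2.imwrite("pics/w1c.png",cv2.resize(cv2.convertScaleAbs(im[215:295,170:370],alpha=2.2,beta=25),None,fx=4,fy=4,interpolation=cv2.INTER_CUBIC))
R=np.array([np.cos(-.08),np.sin(-.08)])
for n,u,v,z in [("railL",188,246,36),("railR",348,246,36),("notchR",299,246,36),("houL",93,233,45),("houR",441,233,45),("houLi",190,233,45),("houRi",345,233,45)]:
    p=back(d,(u,v),z); print(n,p.round(1), "local x,y", (p[:2]@R).round(1),(p[:2]@[ -R[1],R[0]]).round(1))
```

```text
railL [573.1  87.5  36. ] local x,y 564.3 133.0
railR [559.5 -89.2  36. ] local x,y 564.9 -44.2
notchR [563.7 -35.1  36. ] local x,y 564.7 10.1
houL [599.6 184.1  45. ] local x,y 583.0 231.4
houR [ 571.1 -185.9   45. ] local x,y 584.2 -139.6
houLi [591.7  81.   45. ] local x,y 583.3 128.0
houRi [579.  -83.8  45. ] local x,y 583.8 -37.3
```

View pics/w1c.png

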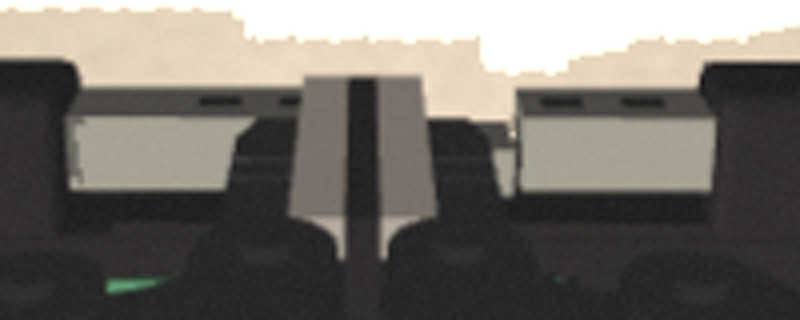

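```bash
python3 -m jog '[{"x":-10,"y":40,"z":-8,"ax":0,"ay":0,"az":0,"grip":0},{"x":-20,"y":80,"z":-16,"ax":0,"ay":0,"az":0,"grip":0},{"x":-28,"y":120,"z":-24,"ax":0,"ay":0,"az":0,"grip":0},{"x":-38,"y":155,"z":-32,"ax":0,"ay":0,"az":0,"grip":0},{"x":-38,"y":180,"z":-40,"ax":0,"ay":0,"az":0,"grip":0}]'
python3 -m jog '[{"x":0,"y":16,"z":0,"ax":0,"ay":0,"az":0,"grip":0},{"x":0,"y":31,"z":0,"ax":0,"ay":0,"az":0,"grip":0},{"x":0,"y":31,"z":0,"ax":0,"ay":0,"az":0,"grip":0}]'
python3 - <<'E'
from h import *
d=get_image("wrist"); cv2.imwrite("pics/wrist2.png",cv2.convertScaleAbs(d["color"][:,:,::-1],alpha=1.6,beta=20))
s=read_state();p=s["eef_pos"];print(p,s["tool_rot"],s["force"],s["clock"]); c,q=np.cos(.08),np.sin(.08);print("X",p[0]*c-p[1]*q,"Y",p[0]*q+p[1]*c)
E
```

```text
clock: 2.4
eef_pos: [611.8, 43.5, 59.9]
tool_rot: [-1.573, 0.002, -1.645]
force: [0.7, 0.3, 0.1]
width: -0.0
clock: 2.7
eef_pos: [613.0, 40.6, 30.0]
tool_rot: [-1.572, -0.0, -1.65]
force: [-0.3, 0.5, 0.2]
width: -0.1
[613.71845264  40.45973316  31.18538959] [-1.57051706e+00 -1.47753351e-04 -1.65026028e+00] [1.1177253  0.22935512 1.32740892] 2.75
X 608.5222735824914 Y 89.37545337528294
```

View pics/wrist2.png

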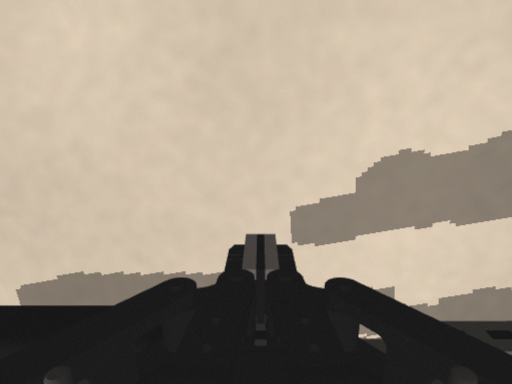

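```bash
python3 -m jog '[{"x":0,"y":0,"z":-10,"ax":0,"ay":0,"az":0,"grip":0},{"x":0,"y":0,"z":-18,"ax":0,"ay":0,"az":0,"grip":0},{"x":0,"y":0,"z":-22,"ax":0,"ay":0,"az":0,"grip":0},{"x":0,"y":0,"z":-22,"ax":0,"ay":0,"az":0,"grip":0}]'
python3 -m jog '[{"x":0,"y":0,"z":-1,"ax":0,"ay":0,"az":0,"grip":0},{"x":0,"y":0,"z":-2,"ax":0,"ay":0,"az":0,"grip":0},{"x":0,"y":0,"z":-2,"ax":0,"ay":0,"az":0,"grip":0}]'
python3 -m jog '[{"x":0,"y":0,"z":-1,"ax":0,"ay":0,"az":0,"grip":0},{"x":0,"y":0,"z":-2,"ax":0,"ay":0,"az":0,"grip":0},{"x":0,"y":0,"z":-2,"ax":0,"ay":0,"az":0,"grip":0}]'
python3 -m jog '[{"x":0,"y":0,"z":-1,"ax":0,"ay":0,"az":0,"grip":0},{"x":0,"y":0,"z":-2,"ax":0,"ay":0,"az":0,"grip":0},{"x":0,"y":0,"z":-2,"ax":0,"ay":0,"az":0,"grip":0}]'
```

```text
clock: 3.15
eef_pos: [590.6, 43.1, 31.9]
tool_rot: [-1.571, 0.0, -1.65]
force: [0.1, -0.0, 0.6]
width: -0.2
clock: 3.45
eef_pos: [589.3, 43.0, 31.4]
tool_rot: [-1.571, 0.0, -1.65]
force: [-0.5, 0.8, -0.2]
width: 0.2
clock: 3.75
eef_pos: [587.0, 43.1, 31.2]
tool_rot: [-1.571, 0.0, -1.65]
force: [1.1, -0.2, -0.5]
width: 0.0
clock: 4.05
eef_pos: [585.0, 43.3, 31.3]
tool_rot: [-1.571, 0.0, -1.65]
force: [0.2, 0.8, 0.5]
width: -0.1
```

```bash
for i in 1 2; do :; done
python3 -m jog '[{"x":0,"y":0,"z":-1,"ax":0,"ay":0,"az":0,"grip":0},{"x":0,"y":0,"z":-1,"ax":0,"ay":0,"az":0,"grip":0}]'
python3 -m jog '[{"x":0,"y":0,"z":-1,"ax":0,"ay":0,"az":0,"grip":0},{"x":0,"y":0,"z":-1,"ax":0,"ay":0,"az":0,"grip":0}]'
python3 -m jog '[{"x":0,"y":0,"z":-1,"ax":0,"ay":0,"az":0,"grip":0},{"x":0,"y":0,"z":-1,"ax":0,"ay":0,"az":0,"grip":0}]'
```

```text
clock: 4.25
eef_pos: [584.1, 43.4, 31.3]
tool_rot: [-1.571, 0.0, -1.65]
force: [0.1, -0.2, -0.3]
width: -0.0
clock: 4.45
eef_pos: [583.5, 43.4, 31.4]
tool_rot: [-1.57, -0.0, -1.65]
force: [0.2, 0.3, 0.3]
width: -0.1
clock: 4.65
eef_pos: [583.0, 43.5, 31.4]
tool_rot: [-1.569, -0.0, -1.65]
force: [2.6, -0.0, -1.5]
width: 0.2
```

```bash
python3 -m jog '[{"x":0,"y":0,"z":-1,"ax":0,"ay":0,"az":0,"grip":0},{"x":0,"y":0,"z":-1,"ax":0,"ay":0,"az":0,"grip":0}]'
python3 -m jog '[{"x":0,"y":0,"z":-1,"ax":0,"ay":0,"az":0,"grip":0},{"x":0,"y":0,"z":-1,"ax":0,"ay":0,"az":0,"grip":0},{"x":0,"y":0,"z":-1,"ax":0,"ay":0,"az":0,"grip":0}]'
```

```text
clock: 4.85
eef_pos: [582.0, 43.6, 31.4]
tool_rot: [-1.569, -0.0, -1.65]
force: [4.6, -1.0, -2.1]
width: -0.1
clock: 5.15
eef_pos: [580.9, 43.7, 31.4]
tool_rot: [-1.569, -0.0, -1.65]
force: [4.7, -0.2, -2.9]
width: 0.1
```

Rail is in lightly, about 2–2.5 mm at ~4.7 N. Next I slide towards the right.

```bash
python3 -m jog '[{"x":2,"y":0,"z":0,"ax":0,"ay":0,"az":0,"grip":0},{"x":4,"y":0,"z":0,"ax":0,"ay":0,"az":0,"grip":0},{"x":6,"y":0,"z":0,"ax":0,"ay":0,"az":0,"grip":0},{"x":8,"y":0,"z":0,"ax":0,"ay":0,"az":0,"grip":0},{"x":10,"y":0,"z":0,"ax":0,"ay":0,"az":0,"grip":0}]'
python3 -m jog '[{"x":2,"y":0,"z":0,"ax":0,"ay":0,"az":0,"grip":0},{"x":4,"y":0,"z":0,"ax":0,"ay":0,"az":0,"grip":0},{"x":6,"y":0,"z":0,"ax":0,"ay":0,"az":0,"grip":0},{"x":8,"y":0,"z":0,"ax":0,"ay":0,"az":0,"grip":0}]'
python3 -m jog '[{"x":2,"y":0,"z":0,"ax":0,"ay":0,"az":0,"grip":0},{"x":4,"y":0,"z":0,"ax":0,"ay":0,"az":0,"grip":0}]'
python3 -m jog '[{"x":2,"y":0,"z":0,"ax":0,"ay":0,"az":0,"grip":0},{"x":4,"y":0,"z":0,"ax":0,"ay":0,"az":0,"grip":0}]'
```

```text
clock: 5.65
eef_pos: [580.3, 35.2, 31.8]
tool_rot: [-1.57, 0.002, -1.649]
force: [4.9, 3.0, -0.7]
width: -0.1
clock: 6.05
eef_pos: [579.6, 27.3, 31.8]
tool_rot: [-1.57, 0.002, -1.649]
force: [5.0, 2.0, -0.9]
width: 0.2
clock: 6.25
eef_pos: [579.3, 23.3, 31.8]
tool_rot: [-1.57, 0.002, -1.649]
force: [5.7, 2.8, 0.2]
width: 0.1
clock: 6.45
eef_pos: [579.0, 19.3, 31.8]
tool_rot: [-1.569, 0.002, -1.649]
force: [5.6, 4.3, 0.6]
width: 0.0
```

```bash
python3 -m jog '[{"x":2,"y":0,"z":0,"ax":0,"ay":0,"az":0,"grip":0},{"x":4,"y":0,"z":0,"ax":0,"ay":0,"az":0,"grip":0}]'
python3 -m jog '[{"x":2,"y":0,"z":0,"ax":0,"ay":0,"az":0,"grip":0},{"x":4,"y":0,"z":0,"ax":0,"ay":0,"az":0,"grip":0}]'
python3 -m jog '[{"x":2,"y":0,"z":0,"ax":0,"ay":0,"az":0,"grip":0},{"x":4,"y":0,"z":0,"ax":0,"ay":0,"az":0,"grip":0}]'
```

```text
clock: 6.65
eef_pos: [578.7, 15.4, 31.8]
tool_rot: [-1.57, 0.002, -1.649]
force: [4.7, 3.9, 0.0]
width: -0.0
clock: 6.85
eef_pos: [578.4, 11.4, 31.8]
tool_rot: [-1.57, 0.002, -1.649]
force: [4.0, 2.9, 0.6]
width: -0.1
clock: 7.05
eef_pos: [578.1, 7.3, 31.8]
tool_rot: [-1.569, 0.002, -1.649]
force: [5.3, 3.4, 1.6]
width: -0.3
```

```bash
python3 -m jog '[{"x":2,"y":0,"z":0,"ax":0,"ay":0,"az":0,"grip":0},{"x":4,"y":0,"z":0,"ax":0,"ay":0,"az":0,"grip":0}]'
python3 -m jog '[{"x":2,"y":0,"z":0,"ax":0,"ay":0,"az":0,"grip":0},{"x":3,"y":0,"z":0,"ax":0,"ay":0,"az":0,"grip":0}]'
python3 -m jog '[{"x":2,"y":0,"z":0,"ax":0,"ay":0,"az":0,"grip":0},{"x":3,"y":0,"z":0,"ax":0,"ay":0,"az":0,"grip":0}]'
```

```text
clock: 7.25
eef_pos: [576.1, 2.7, 31.4]
tool_rot: [-1.573, 0.001, -1.649]
force: [1.7, 2.4, 0.7]
width: 0.0
clock: 7.45
eef_pos: [575.8, -1.3, 31.2]
tool_rot: [-1.572, 0.0, -1.65]
force: [1.0, 1.2, -0.1]
width: -0.3
clock: 7.65
eef_pos: [575.2, -4.8, 31.0]
tool_rot: [-1.573, -0.001, -1.65]
force: [-0.5, -0.3, -0.5]
width: 0.1
```

The rail force vanished at Y≈49 and the TCP advanced, so this is the notch. It agrees with the picture (centre Y≈35.5). I'll centre, then push in.

```bash
python3 -m jog '[{"x":2,"y":0,"z":0,"ax":0,"ay":0,"az":0,"grip":0},{"x":4,"y":0,"z":0,"ax":0,"ay":0,"az":0,"grip":0},{"x":6,"y":0,"z":0,"ax":0,"ay":0,"az":0,"grip":0},{"x":6,"y":0,"z":0,"ax":0,"ay":0,"az":0,"grip":0}]'
python3 -m jog '[{"x":0,"y":0,"z":-1,"ax":0,"ay":0,"az":0,"grip":0},{"x":0,"y":0,"z":-2,"ax":0,"ay":0,"az":0,"grip":0},{"x":0,"y":0,"z":-3,"ax":0,"ay":0,"az":0,"grip":0},{"x":0,"y":0,"z":-3,"ax":0,"ay":0,"az":0,"grip":0}]'
python3 -m jog '[{"x":0,"y":0,"z":-1,"ax":0,"ay":0,"az":0,"grip":0},{"x":0,"y":0,"z":-2,"ax":0,"ay":0,"az":0,"grip":0},{"x":0,"y":0,"z":-3,"ax":0,"ay":0,"az":0,"grip":0},{"x":0,"y":0,"z":-3,"ax":0,"ay":0,"az":0,"grip":0}]'
```

```text
clock: 8.05
eef_pos: [575.9, -10.7, 31.3]
tool_rot: [-1.571, -0.0, -1.651]
force: [0.2, -0.6, -0.8]
width: 0.4
clock: 8.45
eef_pos: [572.7, -9.8, 31.3]
tool_rot: [-1.571, 0.0, -1.65]
force: [-0.1, 0.1, -0.6]
width: -0.3
clock: 8.85
eef_pos: [569.8, -9.6, 31.3]
tool_rot: [-1.571, 0.0, -1.65]
force: [0.6, -0.4, 0.1]
width: 0.1
```

Run:
```python
from h import *
d=get_image("side"); cv2.imwrite("pics/side2.png",cv2.resize(d["color"][120:280,180:380,::-1],None,fx=4,fy=3.7,interpolation=cv2.INTER_CUBIC))
s=read_state();print(s["eef_pos"],s["force"])
```

```text
[569.92475346  -9.64406171  31.31099134] [-0.26411807  0.55038816 -0.2949624 ]
```

View pics/side2.png

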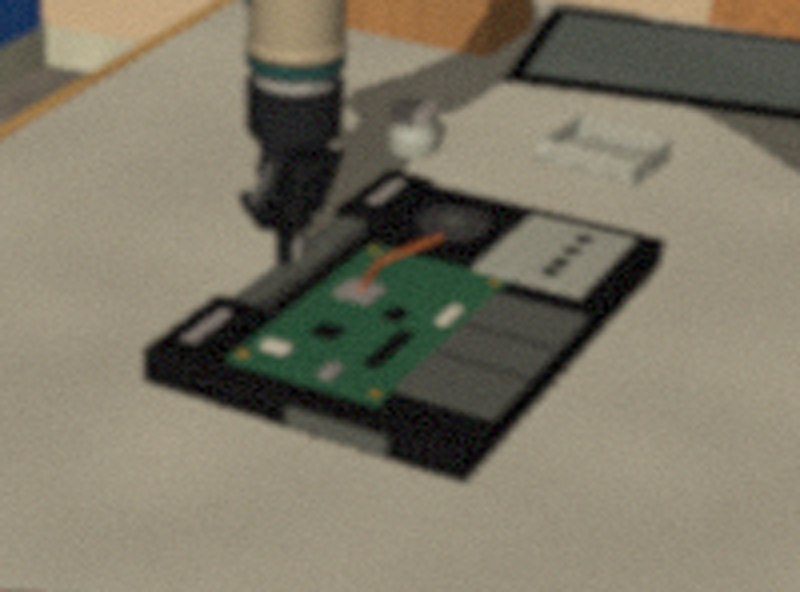

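The tip is in the notch at X≈568.9. The rail face touched at 578.2, so the key face should be at ~568.2 and home at ~560.2.

```bash
python3 -m jog '[{"x":0,"y":0,"z":-1,"ax":0,"ay":0,"az":0,"grip":0},{"x":0,"y":0,"z":-2,"ax":0,"ay":0,"az":0,"grip":0},{"x":0,"y":0,"z":-3,"ax":0,"ay":0,"az":0,"grip":0},{"x":0,"y":0,"z":-3,"ax":0,"ay":0,"az":0,"grip":0}]'
python3 -m jog '[{"x":0,"y":0,"z":-1,"ax":0,"ay":0,"az":0,"grip":0},{"x":0,"y":0,"z":-2,"ax":0,"ay":0,"az":0,"grip":0},{"x":0,"y":0,"z":-3,"ax":0,"ay":0,"az":0,"grip":0},{"x":0,"y":0,"z":-3,"ax":0,"ay":0,"az":0,"grip":0}]'
python3 -m jog '[{"x":0,"y":0,"z":-1,"ax":0,"ay":0,"az":0,"grip":0},{"x":0,"y":0,"z":-2,"ax":0,"ay":0,"az":0,"grip":0},{"x":0,"y":0,"z":-2,"ax":0,"ay":0,"az":0,"grip":0}]'
```

```text
clock: 9.3
eef_pos: [568.2, -9.5, 31.5]
tool_rot: [-1.568, -0.0, -1.65]
force: [4.8, -0.4, -2.3]
width: 0.0
clock: 9.7
eef_pos: [563.9, -9.2, 31.4]
tool_rot: [-1.571, 0.0, -1.65]
force: [3.4, -0.2, -1.1]
width: -0.1
clock: 10.0
eef_pos: [561.8, -9.0, 31.4]
tool_rot: [-1.571, 0.0, -1.65]
force: [3.1, -0.5, -0.6]
width: 0.1
```

```bash
python3 -m jog '[{"x":0,"y":0,"z":-1,"ax":0,"ay":0,"az":0,"grip":0},{"x":0,"y":0,"z":-1,"ax":0,"ay":0,"az":0,"grip":0}]'
python3 -m jog '[{"x":0,"y":0,"z":-1,"ax":0,"ay":0,"az":0,"grip":0},{"x":0,"y":0,"z":-1,"ax":0,"ay":0,"az":0,"grip":0}]'
python3 -m jog '[{"x":0,"y":0,"z":-1,"ax":0,"ay":0,"az":0,"grip":0},{"x":0,"y":0,"z":-1,"ax":0,"ay":0,"az":0,"grip":0}]'
```

```text
clock: 10.2
eef_pos: [561.3, -9.0, 31.4]
tool_rot: [-1.57, -0.0, -1.65]
force: [5.1, 0.1, -0.8]
width: 0.3
clock: 10.4
eef_pos: [561.2, -9.0, 31.5]
tool_rot: [-1.568, -0.0, -1.65]
force: [6.7, 0.4, -2.5]
width: -0.1
clock: 10.6
eef_pos: [561.2, -9.0, 31.5]
tool_rot: [-1.567, -0.0, -1.65]
force: [8.7, 0.1, -3.0]
width: -0.0
```

Stalled with rising force: it seems to be at the stop. I'll lean in a bit more, then check the tray.

```bash
python3 -m jog '[{"x":0,"y":0,"z":-1,"ax":0,"ay":0,"az":0,"grip":0},{"x":0,"y":0,"z":-3,"ax":0,"ay":0,"az":0,"grip":0},{"x":0,"y":0,"z":-4,"ax":0,"ay":0,"az":0,"grip":0},{"x":0,"y":0,"z":-4,"ax":0,"ay":0,"az":0,"grip":0}]'
python3 - <<'E'
from h import *
d=get_image("side"); cv2.imwrite("pics/side3.png",cv2.resize(d["color"][120:280,180:380,::-1],None,fx=4,fy=3.7,interpolation=cv2.INTER_CUBIC))
s=read_state();print(s["eef_pos"],s["force"])
E
```

```text
clock: 11.0
eef_pos: [561.1, -9.0, 31.8]
tool_rot: [-1.559, -0.001, -1.65]
force: [14.2, -0.2, -9.0]
width: 0.2
[561.05140244  -8.9783862   31.83433642] [13.82892473  0.02289032 -9.62664046]
```

View pics/side3.png

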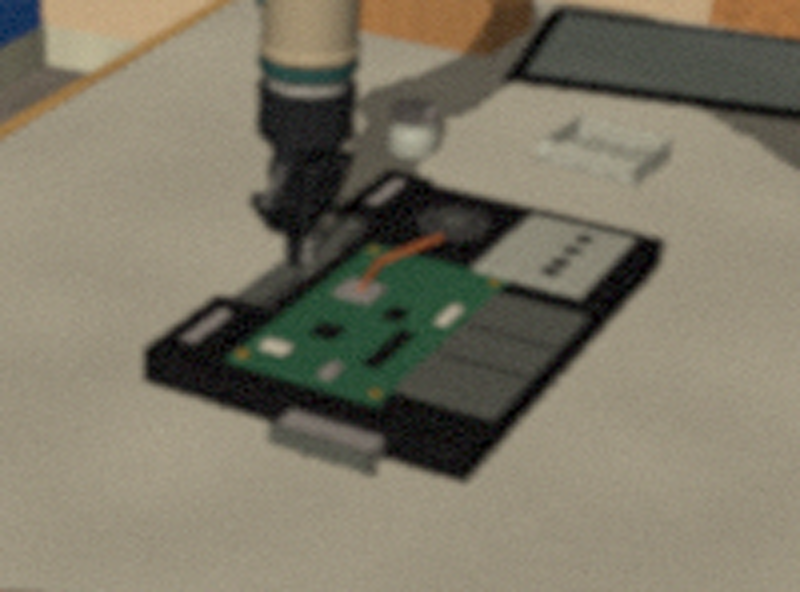

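The tray is out on the left side, with its front plate at crop (270–385, 410–472). Now backing straight out, then up.

```bash
python3 -m jog '[{"x":0,"y":0,"z":8,"ax":0,"ay":0,"az":0,"grip":0},{"x":0,"y":0,"z":18,"ax":0,"ay":0,"az":0,"grip":0},{"x":0,"y":0,"z":32,"ax":0,"ay":0,"az":0,"grip":0},{"x":0,"y":0,"z":50,"ax":0,"ay":0,"az":0,"grip":0},{"x":0,"y":0,"z":70,"ax":0,"ay":0,"az":0,"grip":0}]'
python3 -m jog '[{"x":0,"y":-30,"z":10,"ax":0,"ay":0,"az":0,"grip":0},{"x":0,"y":-70,"z":20,"ax":0,"ay":0,"az":0,"grip":0},{"x":0,"y":-110,"z":20,"ax":0,"ay":0,"az":0,"grip":0},{"x":0,"y":-150,"z":20,"ax":0,"ay":0,"az":0,"grip":0},{"x":0,"y":-150,"z":20,"ax":0,"ay":0,"az":0,"grip":0}]'
python3 - <<'E'
from h import *
d=get_image("side"); cv2.imwrite("pics/side4.png",cv2.resize(d["color"][200:270,200:340,::-1],None,fx=5.5,fy=5.5,interpolation=cv2.INTER_CUBIC))
# predicted tray front plate at 0.024
Rz=np.array([[np.cos(-.08),-np.sin(-.08)],[np.sin(-.08),np.cos(-.08)]])
o=Rz@np.array([567.3-121,44.4]); print("origin",o)
for out in (0,21,24):
    for dx in(-38,38):
        for z in (15,31):
            p=Rz@np.array([-30+dx,195+out])+o; u,v=proj(d,np.array([*p,z])); print(out,dx,z,round((u-200)*5.5),round((v-200)*5.5))
d=get_image("wrist"); cv2.imwrite("pics/wrist4.png",cv2.convertScaleAbs(d["color"][:,:,::-1],alpha=1.6,beta=20))
d=get_image("scene"); cv2.imwrite("pics/scene4.png",d["color"][:,:,::-1])
s=read_state();print(s["eef_pos"],s["force"],s["clock"])
E
```

```text
clock: 11.55
eef_pos: [623.3, -13.9, 30.7]
tool_rot: [-1.576, 0.0, -1.65]
force: [-0.0, -0.5, -1.5]
width: 0.0
clock: 12.05
eef_pos: [646.9, -16.5, 186.6]
tool_rot: [-1.564, 0.0, -1.65]
force: [0.4, -0.6, -0.7]
width: -0.0
origin [448.42081394   8.59206784]
0 -38 15 418 231
0 -38 31 420 203
0 38 15 283 185
0 38 31 283 158
21 -38 15 398 252
21 -38 31 400 225
21 38 15 261 205
21 38 31 262 178
24 -38 15 396 256
24 -38 31 397 228
24 38 15 258 208
24 38 31 259 181
[643.18052238 -15.29625022 180.43199385] [-0.12140584  0.0327758  -1.10527969] 12.2
```

View pics/side4.png

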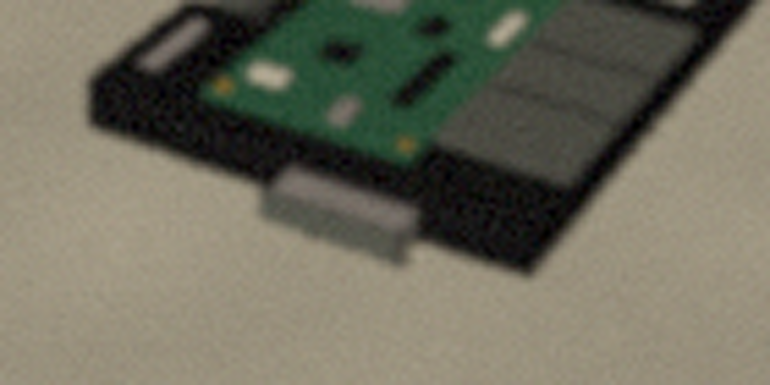

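View pics/wrist4.png

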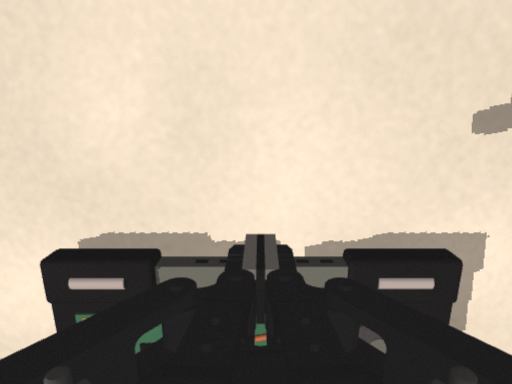

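View pics/scene4.png

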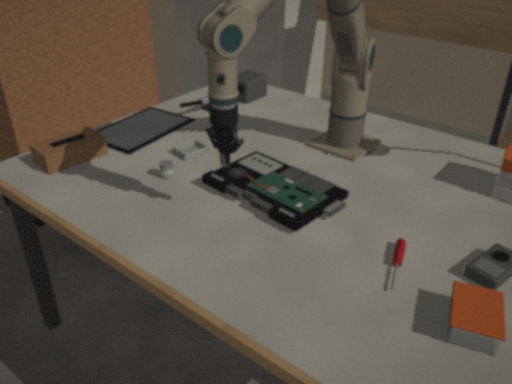

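The tray plate moved by (-3.7, +5.2) px. A full 24 mm predicts about (-4, +4.5) px. The jar, dish and screwdriver haven't moved, and the arm is clear.

Run:
```python
from h import *
a=cv2.imread("pics/scene0.png").astype(int); b=cv2.imread("pics/scene4.png").astype(int)
for n,(u0,u1,v0,v1) in dict(screw=(380,415,230,295),jar=(158,178,155,182),dish=(172,206,138,160)).items(): print(n,abs(a-b)[v0:v1,u0:u1].mean().round(1))
print(finish_job())
```

```text
screw 1.8
jar 1.7
dish 1.7
the job is handed in; nothing more can be done
None
```

I found the hidden notch by feel, pushed the eject key to its stop, and the drive tray slid fully out of the left side. The job is handed in, at about 12 s of the 48 s allowed.

- **Feeling for the notch:** I pressed the rail in about 2–2.5 mm at about 5 N with the closed fingertips and slid to the right. The force dropped to zero about where the first picture showed the notch, roughly 9 mm right of the edge middle.
- **Pushing the key:** From the notch centre I pushed until the finger stalled 18.2 mm behind the rail's resting face, where full travel is 18 mm. The force along the push rose to 14 N there, about 17 N in all. I then backed straight out and rose clear.
- **Last checks:**
  - The tray plate moved by about (-3.7, +5.2) px in the side picture, against (-4, +4.5) px predicted for 24 mm. At that blur it shows the tray fully out to within a few millimetres.
  - The screwdriver, dish and jar look the same in the before and after pictures.
  - The force on the tool was back at noise level.
- **Disagreements:** The housings' outer edge measured about 7 mm farther out than the given sizes, most likely because I took the wrong edge in the picture. I didn't use that figure. No other check disagreed.

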